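# Tip a tea carton out of a packed rack and weigh it

### The arm

A 7-joint arm with a two-finger parallel gripper is mounted at the origin on a cart in front of the work surface, level with it; the furniture and walls round the work are solid. World frame = base frame: x ahead of the robot, y to its left, z up, the work surface at z = 0. Lengths are in m, angles in degrees, forces in N, time in s.
With the tool pointing down it reaches from about 0.425 to 0.875 m from the base axis. Payload 4.7 kg.
Tool frame: the origin (TCP) lies at the very end of the fingers, on their centre line; the grasp point (between the pads) lies env.hold_point_z behind it (env.hold_point_z is the distance from the TCP to the grasp point, in m); z points along the fingers, y is the line along which they close (so a half turn about z gives the same grasp; the last joint's range is limited). The gripper opens to 87 mm and grips with 3 to 60 N. Pads are 19 mm wide; open, the fingers measure 117 mm over their backs; the gripper's body (75 mm by 190 mm) begins 51 mm behind the grasp point.
Start: joints at [73.459, 18.392, -4.016, 83.108, 1.295, 78.541, -3.26], TCP at [0.194, -0.62, 0.223] pointing down, gripper open.
Joint ranges: [-163.93, 163.93], [-17.29, 119.83], [-79.2, 71.16], [3.27, 140.29], [-89.18, 269.18], [5.43, 117.66], [-154.24, 154.24]. Speed limits (degrees/s): [147.25, 147.25, 180, 180, 180, 180, 180].

### API

Orientations are given as [roll, pitch, yaw] about the fixed x, y, z axes, in that order (R = Rz(yaw) Ry(pitch) Rx(roll)).
In Python, from cell import env gives the robot as it stands.
- The arm moves only by the shell command python3 -m jog 'ROWS' [FORCE]. ROWS is JSON, a list of rows, each an object with "dp": the shift along the tool's x, y, z in cm, a list of three; "twist": the turn about the tool's z in degrees; "fingers": the opening, from 0 (shut) to 1 (fully open). A call has 1 to 8 rows; each row is the pose to reach, as a shift and turn from the pose commanded when the call began, along the tool's axes at that moment; what a row does not reach only later rows make up. A row lasts 1/8 s, in which the tool goes at most 62.5 mm and 10.7 degrees, less where a joint would pass 70% of its speed; a pose out of reach is approached as far as the arm can. A call with a gripper value outside its range is refused whole. The fingers move at their own pace and stop on an object; FORCE is the grip in N (left out, the last holds). Time passes only in rows, so rows that repeat a pose let the fingers close. It gives the time, the measured TCP pose, the force, the opening and the grip force at its end, in the units of the state.
- env.get_obs(): the state, without advancing time (a new reading comes with each control period).
- env.read_camera(name): name is "scene" or "top"; returns a dict with "pixels" (384x512x3 uint8, blue, green, red), "depth" (384x512 float32, m along the optical axis (not along the pixel's ray), 0 where there is no reading), "fx", "fy", "cx", "cy" (pixels), "rvec" (rotation vector, rad) and "tvec" (3), from world to camera coordinates, as OpenCV has them. Camera axes: x right, y down, z forward; pixel columns grow to the right and rows downward; lengths in m; the calibration is good to about 2 mm. A picture is of the moment at which its call begins.
- env.sign_off(): hands the job in; it is judged then, once.
The state is a dict: "time_s": time; "qpos": joint angles; "joint_velocities": joint speeds; "effort": joint torques, N m; "tool_pos": TCP position; "tool_rot": TCP orientation; "force": force on the tool from outside, world axes, zero at the start; "wrist_torque": the same for the moment, N m; "grip_width": finger opening in m; "grasp_force": force on a finger pad.
Only numpy, scipy, OpenCV 4.12 (cv2) and the standard library are available. Lean on these libraries where they do the work, as an engineer would, in place of code of your own. Each camera call takes 0.05 s, during which the arm holds its last target. There are 200 camera calls.

### The job

Three tea cartons stand packed tightly side by side in the grey rack. Tip the green one forward by its top edge until it leans on the rack's front rail, then grip it, lift it out and set it down gently, standing upright, on the middle of the weighing plate of the single scale to the right of the rack. Leave the other two cartons standing in the rack, and do not shift the scale, the jug or the bowl.

Things in the scene. Friction and masses are not known exactly. Their poses are not given: they have to be found in the camera images.
- tea_rack: Fixed grey sheet-steel rack, no top, 166 mm wide (y), origin at the centre of its underside; its open front (-x) faces the robot, give or take its yaw. Floor 8 mm thick with a 4 mm high front lip at x = -49 to -53 mm. Sides 155 mm tall, x = -45 to 55 mm, inner faces at y = +-78 mm. Rods of 8 mm at y = +-84 mm carry the front rail, up to 89 mm high.
- slot_mid (a point): Centre of the rack's floor, 8 mm above the bench. The cartons stand side by side, 2 mm apart, at rack x = 0, y = -52, 0 and 52 mm; which stands where varies.
- rack_back (a point): Middle of the top of the rack's back wall, which is only 50 mm tall (outer face at rack x = 56 mm): above it the cartons' backs are open to a finger, and the bench behind is free for at least 60 mm.
- rail (a point): Middle of the catch rail, a bright steel bar of 10 mm diameter along the rack's y, at rack x = -111.5 mm, 85 mm above the bench. A carton tipped forward about its lower front edge tips over by itself beyond about 0.51 rad and comes to rest against this rail at about 0.65 rad.
- carton_green: The green tea carton to fetch: rigid closed box with a pale band and a blank pale label on its front, 95 mm deep (x), 50 mm thick (y), 170 mm tall (z), 0.14 to 0.28 kg, centre of mass at its middle. Origin at the centre of its underside; z up, -x its front (the narrow spine side toward the robot). Its flat top is level with the other cartons' tops, 178 mm above the bench.
- green_foot (a point): Middle of the green carton's lower front edge (carton x = -47.5 mm, z = 0), about which it tips.
- carton_red: Red tea carton, same size and frame as the green one. Stays standing in the rack.
- carton_blue: Blue tea carton, same size and frame as the green one. Stays standing in the rack.
- scale: The single black digital scale on the open bench to the right of the rack (not the stacked ones at the back), loose, 0.7 kg, 138 x 190 x 26 mm. Origin at the centre of its underside, z up. The raised square weighing plate covers x -64 to 64 mm, y -38 to 90 mm, top at z = 26 mm; the display lies at its -y end, 17 mm high.
- plate (a point): Centre of the top of the weighing plate (scale frame 0, 26, 26 mm).
- milk_jug: Steel milk jug, loose, 76 x 120 x 93 mm tall, origin at the centre of its underside. Bystander.
- bowl: White cupping bowl, loose, 88 mm across, 56 mm tall, origin at the centre of its underside. Bystander.
Things that resemble listed ones, but are neither listed nor needed, are in the scene too. There is more than one size of the scale; the one meant has the size given above.

How it is judged:
By the outcome, as a careful person would: the job done as asked, in the order asked, and still so for the second after the job is handed in, with the robot touching nothing.
It also fails if it takes over 59 s, if anything falls off the work surface, if the arm or the gripper's body presses on something with over 40 N, if the wrist force passes 120 N, or if a joint passes its speed limit or range.

## Working session

There is one attempt and no reset: what is moved stays moved. The work goes in short steps, Python scripts to look and compute and a shell command to move; the robot and the scene stay as the last step left them, time stands still between calls to the robot, and variables do not carry over. Pictures are saved under pics/ and viewed, at most 10 in all, crops included, and the job is handed in when it is done.

```bash
ls; mkdir -p pics
cat > h.py <<'E'
import numpy as np, cv2
from cell import env
from scipy.spatial.transform import Rotation as Ro
def cam(n):
    c=env.read_camera(n); c['R']=cv2.Rodrigues(np.array(c['rvec'],float))[0]; c['t']=np.array(c['tvec'],float).ravel(); return c
def cloud(c):
    d=c['depth']; v,u=np.mgrid[:d.shape[0],:d.shape[1]]
    P=np.stack([(u-c['cx'])/c['fx']*d,(v-c['cy'])/c['fy']*d,d],-1)
    W=(P-c['t'])@c['R']; W[d==0]=np.nan; return W
def ray(c,u,v,z):
    o=-c['R'].T@c['t']; r=c['R'].T@np.array([(u-c['cx'])/c['fx'],(v-c['cy'])/c['fy'],1.]); return o+r*(z-o[2])/r[2]
def proj(c,P):
    p=c['R']@np.array(P)+c['t']; return p[0]/p[2]*c['fx']+c['cx'],p[1]/p[2]*c['fy']+c['cy']
E
python3 - <<'E'
from h import *
for n in('scene','top'):
    c=cam(n); cv2.imwrite(f'pics/{n}0.png',c['pixels']); print(n,-c['R'].T@c['t'],c['R'][2])
    np.savez(f'{n}0.npz',**c)
s=env.get_obs(); print(s['tool_pos'],s['tool_rot'],s['force'],env.hold_point_z,s['time_s'])
print(Ro.from_euler('xyz',s['tool_rot'],degrees=True).as_matrix().round(3))
E
```

```text
pics
scene [-0.26172299 -0.56605525  0.66117477] [ 0.72957672  0.44034969 -0.52326854]
top [-0.03663952 -0.07797286  0.85899402] [ 0.64012329  0.0398566  -0.76723766]
[ 0.19363286 -0.61995712  0.22155808] [-1.79900167e+02  5.96672138e-03  1.73537295e+01] [ 0.90848189 -0.48474576 -0.76303834] 0.0187 0.1
[[ 0.954  0.298 -0.001]
 [ 0.298 -0.954  0.002]
 [-0.    -0.002 -1.   ]]
```

View pics/scene0.png

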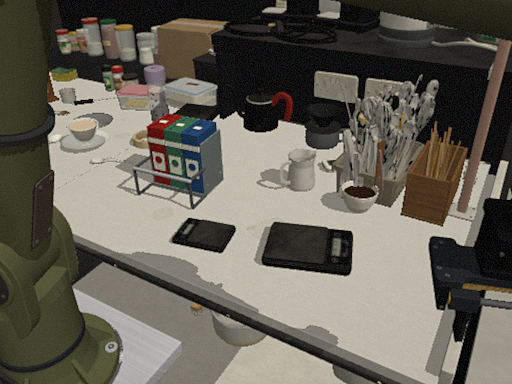

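View pics/top0.png

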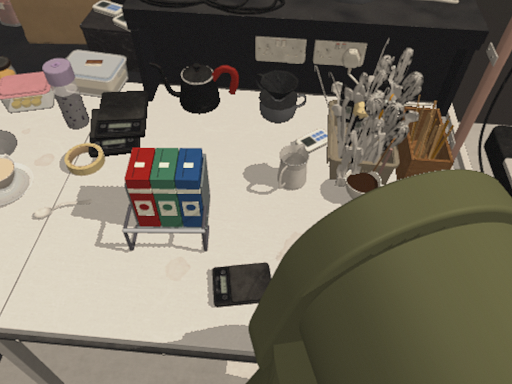

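The scene view shows red, green and blue cartons in the rack at about (185,155), with green in the middle. There are two single scales, a small one at (205,235) and a large one at (308,247), with the jug at (300,170) and the bowl at (360,197). In the top view the rack is at (165,200), and the arm hides the large scale.

Run:
```python
from h import *
C={n:dict(np.load(f'{n}0.npz')) for n in('scene','top')}
def rect(P,l):
    (c,s,a)=cv2.minAreaRect(P[:,:2].astype(np.float32)*1000); print(l,len(P),np.round(c,1),np.round(s,1),round(a,2),'z',np.percentile(P[:,2],[2,50,98]).round(4))
for n,c in C.items():
    W=cloud(c); px=c['pixels'].astype(int); hsv=cv2.cvtColor(c['pixels'],cv2.COLOR_BGR2HSV).astype(int)
    z=W[...,2]
    # carton tops
    for nm,(lo,hi) in dict(red=((0,12)),green=(60,90),blue=(95,125)).items():
        h=hsv[...,0]; m=(h>=lo)&(h<=hi)&(hsv[...,1]>90)&(np.abs(z-.178)<.006)&(W[...,0]<.9)&(W[...,0]>.3)
        k,lab,st,ce=cv2.connectedComponentsWithStats(m.astype(np.uint8)); 
        if k>1:
            i=1+st[1:,4].argmax(); rect(W[lab==i],n+' top '+nm)
    m=(np.abs(z-.178)<.006)&(W[...,0]<.9)&(W[...,0]>.3)&(W[...,1]>-.1)&(W[...,1]<.5)
    k,lab,st,ce=cv2.connectedComponentsWithStats(m.astype(np.uint8)); i=1+st[1:,4].argmax(); rect(W[lab==i],n+' alltops')
    m=(px.max(-1)<75)&(z>.004)&(z<.04)&(W[...,0]>.25)&(W[...,0]<.9)
    k,lab,st,ce=cv2.connectedComponentsWithStats(m.astype(np.uint8))
    for i in range(1,k):
        if st[i,4]>300: rect(W[lab==i],n+' dark')
    for (u,v) in ([(300,170),(360,195)] if n=='scene' else [(293,165),(362,183)]): print(n,(u,v),W[v,u].round(3))
```

```text
scene top red 258 [586.2 217.3] [95.5 51.3] 5.59 z [0.173 0.176 0.178]
scene top green 263 [590.1 165.8] [95.3 51. ] 6.58 z [0.1724 0.176  0.1782]
scene top blue 313 [596.8 114.7] [99.6 54.3] 4.84 z [0.1724 0.1761 0.178 ]
scene alltops 962 [592.4 165.6] [ 99.7 156.5] 4.96 z [0.1727 0.1761 0.1782]
scene dark 1415 [411.6 -21.6] [ 93.4 124.6] 11.85 z [0.0057 0.0154 0.0184]
scene dark 3660 [ 480.2 -254. ] [139.5 186.8] 18.72 z [0.0079 0.0239 0.0271]
scene (300, 170) [ 0.703 -0.125  0.063]
scene (360, 195) [ 0.693 -0.294  0.044]
top top red 745 [589.1 217.2] [96.1 52.2] 6.37 z [0.1732 0.1779 0.1806]
top top green 700 [592.7 166.1] [96.3 50.9] 5.51 z [0.1737 0.178  0.1805]
top top blue 711 [598.5 115.8] [96.4 49.9] 5.19 z [0.1736 0.178  0.1806]
top alltops 2417 [593.4 167.5] [ 98.1 154. ] 5.34 z [0.1736 0.178  0.1806]
top dark 671 [819.  397.7] [186.7 102. ] 67.88 z [0.01   0.0241 0.0389]
top dark 371 [ 809.8 -670.5] [ 11. 180.] 88.29 z [0.0045 0.0193 0.0391]
top dark 1973 [413.1 -19.3] [ 90.8 124.8] 12.28 z [0.0111 0.0169 0.0205]
top (293, 165) [ 0.771 -0.116  0.018]
top (362, 183) [ 0.7   -0.288  0.047]
```

```bash
cat >> h.py <<'E'
yaw=5.35; G=np.array([.5920,.1665]); ax=np.array([np.cos(np.radians(yaw)),np.sin(np.radians(yaw))]); ay=np.array([-ax[1],ax[0]])
def rk(x,y,z): return np.r_[G+x*ax+y*ay,z]
def to(P,yw=None):
    s=env.get_obs(); R=Ro.from_euler('xyz',s['tool_rot'],degrees=True).as_matrix()
    d=R.T@(np.array(P)-s['tool_pos'])*100
    y=np.degrees(np.arctan2(R[1,0],R[0,0])); print('to',np.round(P,3),'dp cm',d.round(2),'twist',None if yw is None else round(y-yw,2))
E
python3 - <<'E'
from h import *
s=env.get_obs(); p=np.array(s['tool_pos']); to([p[0],p[1],.32]); to([.45,-.2,.32],yaw); to(rk(.078,0,.32),yaw); to(rk(.078,0,.16),yaw)
E
```

```text
to [ 0.194 -0.62   0.32 ] dp cm [-0.   -0.02 -9.84] twist None
to [ 0.45 -0.2   0.32] dp cm [ 36.99 -32.45  -9.79] twist 12.0
to [0.67  0.174 0.32 ] dp cm [ 69.11 -61.58  -9.74] twist 12.0
to [0.67  0.174 0.16 ] dp cm [ 69.11 -61.55   6.26] twist 12.0
```

```bash
python3 -m jog '[{"dp":[0,0,-5],"twist":0,"fingers":0},{"dp":[0,0,-9.8],"twist":0,"fingers":0},{"dp":[37,-32.5,-9.8],"twist":12,"fingers":0},{"dp":[37,-32.5,-9.8],"twist":12,"fingers":0},{"dp":[37,-32.5,-9.8],"twist":12,"fingers":0},{"dp":[37,-32.5,-9.8],"twist":12,"fingers":0},{"dp":[37,-32.5,-9.8],"twist":12,"fingers":0},{"dp":[37,-32.5,-9.8],"twist":12,"fingers":0}]' 10; python3 -c "
from h import *
to(rk(.078,0,.32),yaw)"
```

```text
time_s: 1.1
tool_pos: [0.3896, -0.2982, 0.3203]
tool_rot: [180.0, 0.0, 5.3]
force: [0.5, -0.5, 0.5]
grip_width: 0.0145
grasp_force: 0.0
to [0.67  0.174 0.32 ] dp cm [ 3.229e+01 -4.438e+01  1.000e-02] twist -0.0
```

```bash
python3 -m jog '[{"dp":[32.3,-44.4,0],"twist":0,"fingers":0},{"dp":[32.3,-44.4,0],"twist":0,"fingers":0},{"dp":[32.3,-44.4,0],"twist":0,"fingers":0},{"dp":[32.3,-44.4,0],"twist":0,"fingers":0},{"dp":[32.3,-44.4,0],"twist":0,"fingers":0},{"dp":[32.3,-44.4,0],"twist":0,"fingers":0},{"dp":[32.3,-44.4,0],"twist":0,"fingers":0},{"dp":[32.3,-44.4,0],"twist":0,"fingers":0}]'
python3 - <<'E'
from h import *
to(rk(.078,0,.32),yaw); to(rk(.078,0,.165),yaw)
c=cam('top'); W=cloud(c); z=W[...,2]; cv2.imwrite('pics/top1.png',c['pixels'])
c=cam('scene'); cv2.imwrite('pics/scene1.png',c['pixels'])
E
```

```text
time_s: 2.1
tool_pos: [0.645, 0.1308, 0.32]
tool_rot: [180.0, 0.0, 5.3]
force: [-0.1, -1.0, -0.0]
grip_width: 0.0005
grasp_force: 0.0
to [0.67  0.174 0.32 ] dp cm [ 2.85 -4.05  0.  ] twist -0.07
to [0.67  0.174 0.165] dp cm [ 2.86 -4.06 15.5 ] twist -0.07
```

View pics/top1.png

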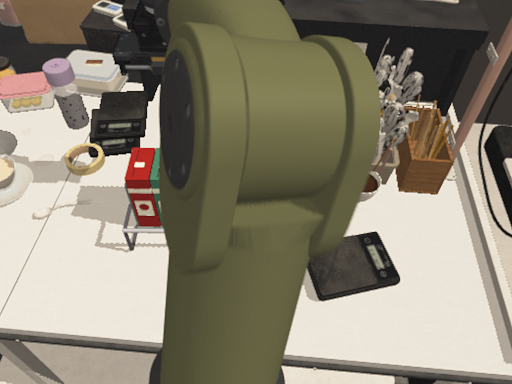

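The arm hides the rack from the top camera, leaving only red and part of green visible at about (150,185). The large scale is now clear at (352,265), with its display to the right.

```bash
python3 -m jog '[{"dp":[2.9,-4.1,0],"twist":0,"fingers":0},{"dp":[2.9,-4.1,0],"twist":0,"fingers":0},{"dp":[2.9,-4.1,5],"twist":0,"fingers":0},{"dp":[2.9,-4.1,10],"twist":0,"fingers":0},{"dp":[2.9,-4.1,13],"twist":0,"fingers":0},{"dp":[2.9,-4.1,15.5],"twist":0,"fingers":0},{"dp":[2.9,-4.1,15.5],"twist":0,"fingers":0},{"dp":[2.9,-4.1,15.5],"twist":0,"fingers":0}]'
python3 - <<'E'
from h import *
to(rk(.078,0,.162),yaw); to(rk(.0,0,.162),yaw)
c=cam('scene'); p=c['pixels'][90:220,100:260]; cv2.imwrite('pics/scene2.png',cv2.resize(p,None,fx=4,fy=4))
c=cam('top'); W=cloud(c); z=W[...,2]; px=c['pixels'].astype(int)
m=(px.max(-1)<75)&(z>.004)&(z<.04)&(W[...,0]>.25)&(W[...,0]<.65)&(W[...,1]<-.1)&(W[...,1]>-.5)
k,lab,st,ce=cv2.connectedComponentsWithStats(m.astype(np.uint8)); i=1+st[1:,4].argmax()
for q,l in((lab==i,'all'),((lab==i)&(z>.0215),'plate')): print(l,cv2.minAreaRect(W[q][:,:2].astype(np.float32)*1000),np.median(z[q]))
E
```

```text
time_s: 3.2
tool_pos: [0.6696, 0.1728, 0.1669]
tool_rot: [180.0, -0.1, 5.3]
force: [0.7, -0.3, 0.4]
grip_width: 0.001
grasp_force: 0.0
to [0.67  0.174 0.162] dp cm [ 0.01 -0.1   0.49] twist -0.04
to [0.592 0.166 0.162] dp cm [-7.79 -0.09  0.47] twist -0.04
all ((481.3392333984375, -250.28286743164062), (136.32847595214844, 186.55862426757812), 18.814645767211914) 0.025369720303968415
plate ((481.09588623046875, -250.61337280273438), (133.56089782714844, 184.57672119140625), 18.53165626525879) 0.02576816623716228
```

View pics/scene2.png

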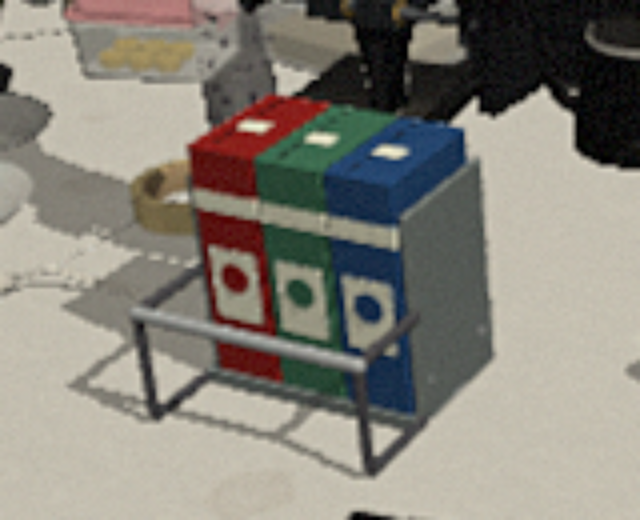

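The gripper is behind the cartons, out of sight, and all three still stand in the rack. Green is in the middle, with its top at (320,135) in the crop.

```bash
python3 -m jog '[{"dp":[-1,-0.1,0.6],"twist":0,"fingers":0},{"dp":[-2,-0.1,0.6],"twist":0,"fingers":0},{"dp":[-2.6,-0.1,0.5],"twist":0,"fingers":0},{"dp":[-3.3,-0.1,0.3],"twist":0,"fingers":0},{"dp":[-4,-0.1,0],"twist":0,"fingers":0},{"dp":[-4.7,-0.1,-0.4],"twist":0,"fingers":0},{"dp":[-5.3,-0.1,-0.7],"twist":0,"fingers":0},{"dp":[-5.3,-0.1,-0.7],"twist":0,"fingers":0}]'
python3 - <<'E'
from h import *
c=cam('scene'); p=c['pixels'][70:220,80:270]; cv2.imwrite('pics/scene3.png',cv2.resize(p,None,fx=3,fy=3))
to(rk(-.036,0,.186),yaw)
E
```

```text
time_s: 4.3
tool_pos: [0.616, 0.1694, 0.1729]
tool_rot: [180.0, -0.0, 5.4]
force: [-0.2, 0.6, 0.1]
grip_width: 0.0003
grasp_force: 0.2
to [0.556 0.163 0.186] dp cm [-6.05  0.05 -1.33] twist -0.0
```

View pics/scene3.png

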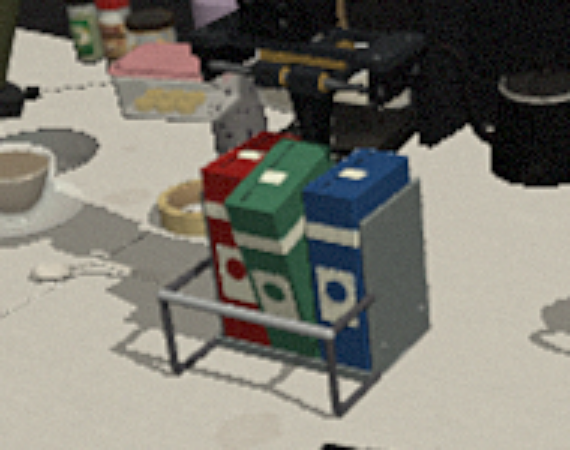

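Green, at (270,190) in the crop, is tipping forward cleanly, and red and blue are standing still.

```bash
python3 -m jog '[{"dp":[-0.9,0,-0.3],"twist":0,"fingers":0},{"dp":[-1.8,0,-0.6],"twist":0,"fingers":0},{"dp":[-2.7,0,-0.8],"twist":0,"fingers":0},{"dp":[-3.5,0,-1],"twist":0,"fingers":0},{"dp":[-4.3,0,-1.1],"twist":0,"fingers":0},{"dp":[-5.1,0,-1.2],"twist":0,"fingers":0},{"dp":[-6,0,-1.3],"twist":0,"fingers":0},{"dp":[-6.6,0,-1.3],"twist":0,"fingers":0}]'; python3 -m jog '[{"dp":[0,0,0],"twist":0,"fingers":0},{"dp":[0,0,0],"twist":0,"fingers":0},{"dp":[3,0,-5],"twist":0,"fingers":0.5},{"dp":[3,0,-11],"twist":0,"fingers":1},{"dp":[3,0,-11],"twist":0,"fingers":1},{"dp":[3,0,-11],"twist":0,"fingers":1}]'
python3 - <<'E'
from h import *
c=cam('scene'); p=c['pixels'][70:220,80:270]; cv2.imwrite('pics/scene4.png',cv2.resize(p,None,fx=3,fy=3))
W=cloud(c); hsv=cv2.cvtColor(c['pixels'],cv2.COLOR_BGR2HSV).astype(int)
m=(hsv[...,0]>=60)&(hsv[...,0]<=90)&(hsv[...,1]>90)&(W[...,0]>.35)&(W[...,0]<.7)&(abs(W[...,1]-.165)<.06)&(W[...,2]<.21)
k,lab,st,ce=cv2.connectedComponentsWithStats(m.astype(np.uint8)); i=1+st[1:,4].argmax(); P=W[m]
q=np.c_[(P[:,:2]-G)@ax,(P[:,:2]-G)@ay,P[:,2]]; print(len(q),np.percentile(q,[1,50,99],0).round(4))
# top face: z high points: fit slope of top face plane
t=q[(q[:,2]>.155)]; A=np.c_[t,np.ones(len(t))]; n=np.linalg.svd(t-t.mean(0))[2][2]; print('normal',n, 'tilt',np.degrees(np.arctan2(n[0],n[2])))
to(rk(-.1005,0,.30),yaw);to(rk(-.1005,0,.138),yaw)
E
```

```text
time_s: 5.35
tool_pos: [0.55, 0.1632, 0.1856]
tool_rot: [180.0, -0.0, 5.4]
force: [0.1, 0.0, 0.3]
grip_width: 0.0004
grasp_force: 0.0
time_s: 6.1
tool_pos: [0.5804, 0.166, 0.295]
tool_rot: [180.0, 0.0, 5.4]
force: [-0.4, 0.2, -0.1]
grip_width: 0.0328
grasp_force: 0.0
1304 [[-0.146  -0.0271  0.0205]
 [-0.0924 -0.0224  0.1471]
 [-0.042   0.0216  0.1968]]
normal [-0.51258157 -0.2465638   0.82247579] tilt -31.931895921742683
to [0.492 0.157 0.3  ] dp cm [-8.85  0.03 -0.56] twist -0.0
to [0.492 0.157 0.138] dp cm [-8.82  0.02 15.64] twist -0.0
```

View pics/scene4.png

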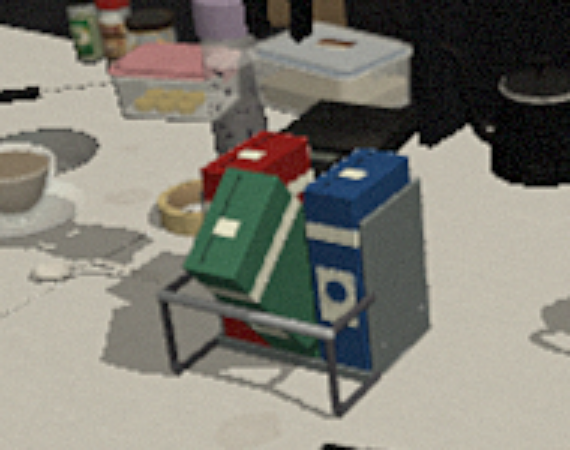

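Green now leans on the rail, with its top at about (240,225) in the crop and its high edge at z≈0.197, as it should be. The others are upright. Next is the grip near its top centre.

```bash
python3 -m jog '[{"dp":[-8.9,0.1,-0.6],"twist":0,"fingers":1},{"dp":[-8.9,0.1,-0.6],"twist":0,"fingers":1},{"dp":[-8.9,0.1,-0.6],"twist":0,"fingers":1},{"dp":[-8.9,0.1,-0.6],"twist":0,"fingers":1},{"dp":[-8.9,0.1,-0.6],"twist":0,"fingers":1},{"dp":[-8.9,0.1,-0.6],"twist":0,"fingers":1},{"dp":[-8.9,0.1,-0.6],"twist":0,"fingers":1},{"dp":[-8.9,0.1,-0.6],"twist":0,"fingers":1}]'; python3 -c "
from h import *
to(rk(-.1015,-.0005,.139),yaw)"
```

```text
time_s: 7.15
tool_pos: [0.492, 0.1568, 0.3014]
tool_rot: [-180.0, 0.0, 5.4]
force: [0.3, -0.0, -0.4]
grip_width: 0.0869
grasp_force: 0.0
to [0.491 0.157 0.139] dp cm [-0.1   0.02 16.24] twist 0.01
```

```bash
python3 -m jog '[{"dp":[-0.1,0,5],"twist":0,"fingers":1},{"dp":[-0.1,0,10],"twist":0,"fingers":1},{"dp":[-0.1,0,13],"twist":0,"fingers":1},{"dp":[-0.1,0,14.5],"twist":0,"fingers":1},{"dp":[-0.1,0,15.5],"twist":0,"fingers":1},{"dp":[-0.1,0,16.2],"twist":0,"fingers":1},{"dp":[-0.1,0,16.2],"twist":0,"fingers":1}]'; python3 -m jog '[{"dp":[0,0,0],"twist":0,"fingers":0},{"dp":[0,0,0],"twist":0,"fingers":0},{"dp":[0,0,0],"twist":0,"fingers":0},{"dp":[0,0,0],"twist":0,"fingers":0},{"dp":[0,0,0],"twist":0,"fingers":0},{"dp":[0,0,0],"twist":0,"fingers":0},{"dp":[0,0,0],"twist":0,"fingers":0},{"dp":[0,0,0],"twist":0,"fingers":0}]' 15
```

```text
time_s: 8.02
tool_pos: [0.4912, 0.1567, 0.1398]
tool_rot: [180.0, -0.0, 5.4]
force: [-0.1, -0.2, -0.4]
grip_width: 0.087
grasp_force: 0.0
time_s: 9.02
tool_pos: [0.491, 0.1566, 0.1396]
tool_rot: [180.0, -0.0, 5.3]
force: [-0.4, -0.6, 1.6]
grip_width: 0.0501
grasp_force: 15.0
```

```bash
python3 -m jog '[{"dp":[0,0,-0.5],"twist":0,"fingers":0},{"dp":[0,0,-2],"twist":0,"fingers":0},{"dp":[0,0,-4.5],"twist":0,"fingers":0},{"dp":[0,0,-7.5],"twist":0,"fingers":0},{"dp":[0,0,-11],"twist":0,"fingers":0},{"dp":[0,0,-15],"twist":0,"fingers":0},{"dp":[0,0,-19],"twist":0,"fingers":0},{"dp":[0,0,-20.5],"twist":0,"fingers":0}]'; python3 -m jog '[{"dp":[0,0,-0.5],"twist":0,"fingers":0},{"dp":[0,0,-0.5],"twist":0,"fingers":0}]'
python3 - <<'E'
from h import *
c=cam('scene'); p=c['pixels'][0:250,80:380]; cv2.imwrite('pics/scene5.png',cv2.resize(p,None,fx=2,fy=2))
to([.4724,-.2275,.345],18.7)
E
```

```text
time_s: 10.02
tool_pos: [0.4916, 0.1573, 0.3476]
tool_rot: [-180.0, -0.3, 5.4]
force: [0.2, 0.7, -2.3]
grip_width: 0.0496
grasp_force: 15.0
time_s: 10.28
tool_pos: [0.4905, 0.1564, 0.3484]
tool_rot: [180.0, 0.1, 5.4]
force: [0.6, -0.0, -2.2]
grip_width: 0.05
grasp_force: 15.0
to [ 0.472 -0.228  0.345] dp cm [-5.37 38.05  0.33] twist -13.35
```

View pics/scene5.png

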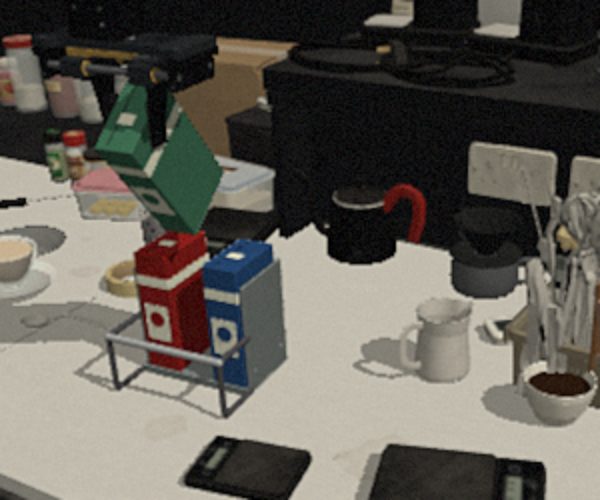

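The green carton at (160,160) in the crop is held clear, still tilted, above the standing red and blue cartons. I'll carry it over the scale.

```bash
python3 -m jog '[{"dp":[0,1,-1.5],"twist":0,"fingers":0},{"dp":[-0.5,4,-2],"twist":-2,"fingers":0},{"dp":[-1.2,9,-2],"twist":-4,"fingers":0},{"dp":[-2,14,-2],"twist":-6,"fingers":0},{"dp":[-2.8,20,-2],"twist":-8,"fingers":0},{"dp":[-3.6,26,-2],"twist":-10,"fingers":0},{"dp":[-4.5,32,-1],"twist":-12,"fingers":0},{"dp":[-5.1,36,0.3],"twist":-13.3,"fingers":0}]';  python3 -m jog '[{"dp":[0,0,0],"twist":0,"fingers":0},{"dp":[0,0,0],"twist":0,"fingers":0}]';python3 -c "
from h import *
to([.4724,-.2275,.345],18.7);to([.4724,-.2275,.195],18.7)"
```

```text
time_s: 11.32
tool_pos: [0.4725, -0.2111, 0.3466]
tool_rot: [179.9, 0.0, 18.4]
force: [0.2, 0.9, -2.1]
grip_width: 0.0497
grasp_force: 15.0
time_s: 11.58
tool_pos: [0.4737, -0.2063, 0.3468]
tool_rot: [-180.0, -0.0, 18.6]
force: [0.5, -0.3, -1.5]
grip_width: 0.05
grasp_force: 15.0
to [ 0.472 -0.228  0.345] dp cm [-0.8   1.96  0.18] twist -0.05
to [ 0.472 -0.228  0.195] dp cm [-0.81  1.98 15.18] twist -0.05
```

```bash
python3 -m jog '[{"dp":[-0.8,2,2],"twist":0,"fingers":0},{"dp":[-0.8,2,5],"twist":0,"fingers":0},{"dp":[-0.8,2,9],"twist":0,"fingers":0},{"dp":[-0.8,2,12],"twist":0,"fingers":0},{"dp":[-0.8,2,14.5],"twist":0,"fingers":0},{"dp":[-0.8,2,16],"twist":0,"fingers":0},{"dp":[-0.8,2,16],"twist":0,"fingers":0},{"dp":[-0.8,2,16],"twist":0,"fingers":0}]'
cat >> h.py <<'E'
def tilt(show=None):
    c=cam('scene'); W=cloud(c); hsv=cv2.cvtColor(c['pixels'],cv2.COLOR_BGR2HSV).astype(int)
    s=env.get_obs(); T=np.array(s['tool_pos']); y=np.radians(s['tool_rot'][2]); R=Ro.from_euler('z',y).as_matrix()
    q=(W-T-[0,0,env.hold_point_z])@R
    m=(hsv[...,0]>=60)&(hsv[...,0]<=90)&(hsv[...,1]>90)&(np.abs(q).max(-1)<.2)
    P=q[m]; print('n',len(P),'lo',np.percentile(P,1,0).round(4),'hi',np.percentile(P,99,0).round(4), 'zmin world',(np.percentile(P[:,2],1)+T[2]+env.hold_point_z).round(4),'force',np.round(s['force'],1),'w',s['grip_width'])
    # right (-y) side face seen by camera: rect angle in x-z
    f=P[P[:,1]<-.018]
    if len(f)>50: r=cv2.minAreaRect((f[:,[0,2]]*1000).astype(np.float32)); print('side rect',np.round(r[0],1),np.round(r[1],1),round(r[2],1))
    if show: cv2.imwrite(show,cv2.resize(c['pixels'][40:290,150:400],None,fx=2,fy=2))
E
python3 -c "
from h import *
tilt()"
python3 -m jog '[{"dp":[0,0,0],"twist":0,"fingers":0},{"dp":[0,0,0],"twist":0,"fingers":0},{"dp":[0,0,0],"twist":0,"fingers":0},{"dp":[0,0,0],"twist":0,"fingers":0}]' 7;python3 -c "
from h import *
tilt()"
```

```text
time_s: 12.58
tool_pos: [0.4734, -0.2281, 0.1879]
tool_rot: [179.9, -0.1, 18.7]
force: [0.3, 0.1, -1.2]
grip_width: 0.0502
grasp_force: 15.0
n 1495 lo [-0.0675 -0.0995 -0.1951] hi [0.0665 0.048  0.1596] zmin world 0.0115 force [ 0.5  1.  -1. ] w 0.04974833187000864
side rect [ 27.9 -15.8] [382.6 158.9] 84.3
time_s: 13.12
tool_pos: [0.4725, -0.2281, 0.1866]
tool_rot: [180.0, 0.0, 18.6]
force: [0.3, -0.0, -1.6]
grip_width: 0.0503
grasp_force: 7.0
n 1497 lo [-0.066  -0.1018 -0.1942] hi [0.066  0.0624 0.1592] zmin world 0.011 force [ 0.7 -0.4 -1.5] w 0.049842642034040756
side rect [ 66.8 -30.2] [364.1 231.8] 83.8
```

Run:
```python
s=open('h.py').read()
s=s.replace("    P=q[m]; print('n'","    m&=(np.abs(q[...,1])<.035)&(np.abs(q[...,0])<.16)&(q[...,2]<.06); k,lab,st,_=cv2.connectedComponentsWithStats(m.astype(np.uint8)); m=lab==1+st[1:,4].argmax()\n    P=q[m]; print('n'")
open('h.py','w').write(s)
from h import *
tilt('pics/s6.png')
```

```text
n 987 lo [-0.0458 -0.0256 -0.0333] hi [0.0203 0.0236 0.0334] zmin world 0.1719 force [ 0.  -0.9 -1. ] w 0.04949986829258604
side rect [-11.7   3.4] [84.7 32.7] 51.4
```

View pics/s6.png

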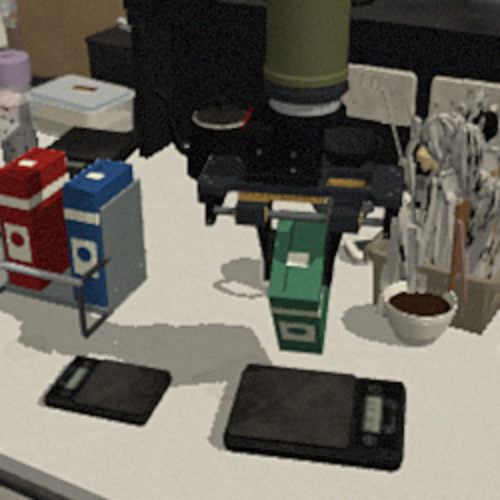

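The carton, at (298,300) in the crop, hangs over the scale and is still tilted about 35°. I'll loosen the grip so it swings upright.

```bash
cat >> h.py <<'E'
def tilt2():
    # front/top faces: all carton points in tool-yaw frame, binned over |y|<15 mm, as x-z profile
    c=cam('scene'); W=cloud(c); s=env.get_obs(); T=np.array(s['tool_pos']); R=Ro.from_euler('z',s['tool_rot'][2],degrees=True).as_matrix()
    hsv=cv2.cvtColor(c['pixels'],cv2.COLOR_BGR2HSV).astype(int)
    q=(W-T-[0,0,env.hold_point_z])@R; m=(np.abs(q[...,1])<.015)&(np.abs(q[...,0])<.17)&(q[...,2]<.045)&(q[...,2]+T[2]>.02)&((hsv[...,2]>150)|((hsv[...,0]>60)&(hsv[...,0]<90)&(hsv[...,1]>90)))
    P=q[m]
    for x in np.arange(-.17,.17,.01):
        t=P[(P[:,0]>=x)&(P[:,0]<x+.01)]
        if len(t)>5: print(round((x+.005)*1000),(np.percentile(t[:,2],[5,50,95])*1000).round(),len(t),end='; ')
    print('\nforce',np.round(s['force'],1),'w',s['grip_width'])
E
python3 -c "
from h import *
tilt2()"
python3 -m jog '[{"dp":[0,0,0],"twist":0,"fingers":0},{"dp":[0,0,0],"twist":0,"fingers":0},{"dp":[0,0,0],"twist":0,"fingers":0},{"dp":[0,0,0],"twist":0,"fingers":0}]' 4;python3 -c "
from h import *
tilt2()"
```

```text
-45 [-23. -16. -11.] 83; -35 [-33.  -9.  -3.] 130; -25 [-5.  0.  4.] 99; -15 [-63.   5.  11.] 106; -5 [-65.  15.  19.] 86; 5 [-88.  21.  27.] 98; 15 [24. 30. 34.] 82; 25 [-117.   31.   34.] 9; 35 [-130. -124. -118.] 29; 45 [-141. -137. -130.] 27; 
force [-0.4  0.7 -1.1] w 0.04997987491481181
time_s: 13.78
tool_pos: [0.4725, -0.2281, 0.1865]
tool_rot: [180.0, 0.0, 18.6]
force: [-0.5, 0.6, -0.3]
grip_width: 0.0497
grasp_force: 4.0
-45 [-29.  -9.   4.] 184; -35 [-80. -47.   6.] 276; -25 [-125.  -94.    7.] 187; -15 [-159. -139.   10.] 204; -5 [ 9. 11. 12.] 42; 5 [11. 13. 14.] 32; 15 [13. 14. 17.] 49; 25 [15. 17. 19.] 44; 35 [17. 19. 21.] 52; 45 [19. 20. 21.] 22; 
force [-0.6 -0.2 -0.9] w 0.050019834231285025
```

At 4 N it swung to about 11°. I'll drop to 3 N, shift back about 2.5 cm for the final rocking arc, and lower to near contact.

```bash
python3 -m jog '[{"dp":[0,0,0],"twist":0,"fingers":0},{"dp":[0,0,0],"twist":0,"fingers":0},{"dp":[-0.6,0,0.2],"twist":0,"fingers":0},{"dp":[-1.2,0,0.5],"twist":0,"fingers":0},{"dp":[-1.8,0,0.8],"twist":0,"fingers":0},{"dp":[-2.4,0,1.1],"twist":0,"fingers":0},{"dp":[-2.4,0,1.3],"twist":0,"fingers":0},{"dp":[-2.4,0,1.3],"twist":0,"fingers":0}]' 3;python3 -c "
from h import *
tilt2(); to([.4724,-.2275,.1625],18.7)"
```

```text
time_s: 14.82
tool_pos: [0.4498, -0.2356, 0.1734]
tool_rot: [-180.0, -0.0, 18.7]
force: [0.1, 0.2, -1.5]
grip_width: 0.05
grasp_force: 3.0
-45 [-33.  -9.   5.] 215; -35 [-88. -54.   6.] 320; -25 [-144. -113.    8.] 276; -15 [-152.    8.   11.] 80; -5 [ 9. 11. 13.] 43; 5 [11. 12. 14.] 33; 15 [12. 14. 16.] 50; 25 [14. 16. 17.] 42; 35 [15. 17. 19.] 50; 45 [16. 18. 19.] 17; 
force [ 0.1 -0.4 -0.2] w 0.050133667522735015
to [ 0.472 -0.228  0.162] dp cm [ 2.38 -0.05  1.11] twist -0.03
```

```bash
python3 -m jog '[{"dp":[-0.1,0,0.3],"twist":0,"fingers":0},{"dp":[-0.1,0,0.6],"twist":0,"fingers":0},{"dp":[0.4,0,0.7],"twist":0,"fingers":0},{"dp":[0.9,0,0.8],"twist":0,"fingers":0},{"dp":[1.4,0,0.9],"twist":0,"fingers":0},{"dp":[1.9,0,1.05],"twist":0,"fingers":0},{"dp":[2.4,0,1.2],"twist":0,"fingers":0},{"dp":[2.4,0,1.3],"twist":0,"fingers":0}]';python3 -c "
from h import *
tilt2(); to([.4724,-.2275,.1625],18.7)"
```

```text
time_s: 15.88
tool_pos: [0.4726, -0.2282, 0.1604]
tool_rot: [180.0, 0.0, 18.7]
force: [0.1, -0.0, 3.5]
grip_width: 0.0503
grasp_force: 3.0
-45 [-132.  -59.   11.] 790; -35 [-123.   -4.   17.] 110; -25 [15. 16. 17.] 35; -15 [15. 16. 17.] 41; -5 [15. 16. 18.] 28; 5 [15. 16. 17.] 23; 15 [15. 16. 18.] 31; 25 [15. 16. 18.] 31; 35 [15. 16. 17.] 35; 45 [15. 16. 17.] 27; 
force [ 1.4 -0.7  2.8] w 0.05021108848641966
to [ 0.472 -0.228  0.162] dp cm [ 0.   -0.07 -0.21] twist -0.04
```

The carton is upright and flat, with its top at z≈0.196, which is the plate height plus 170 mm. Releasing and retreating.

```bash
python3 -m jog '[{"dp":[0,0,-0.1],"twist":0,"fingers":0.5},{"dp":[0,0,-0.1],"twist":0,"fingers":0.7},{"dp":[0,0,-0.1],"twist":0,"fingers":1},{"dp":[0,0,-0.1],"twist":0,"fingers":1},{"dp":[0,0,-0.1],"twist":0,"fingers":1},{"dp":[0,0,-0.1],"twist":0,"fingers":1},{"dp":[0,0,-0.1],"twist":0,"fingers":1},{"dp":[0,0,-0.1],"twist":0,"fingers":1}]'; python3 -m jog '[{"dp":[0,0,-2],"twist":0,"fingers":1},{"dp":[0,0,-4],"twist":0,"fingers":1},{"dp":[0,0,-8],"twist":0,"fingers":1},{"dp":[0,0,-13],"twist":0,"fingers":1},{"dp":[0,8,-15],"twist":0,"fingers":1},{"dp":[-4,16,-15],"twist":0,"fingers":1},{"dp":[-8,24,-15],"twist":0,"fingers":1},{"dp":[-8,24,-15],"twist":0,"fingers":1}]'; python3 -m jog '[{"dp":[-3,8,0],"twist":0,"fingers":1},{"dp":[-3,8,0],"twist":0,"fingers":1},{"dp":[-3,8,0],"twist":0,"fingers":1}]'
python3 - <<'E'
from h import *
c=cam('scene'); cv2.imwrite('pics/s7.png',c['pixels'])
W=cloud(c); z=W[...,2]; hsv=cv2.cvtColor(c['pixels'],cv2.COLOR_BGR2HSV).astype(int); px=c['pixels'].max(-1)
m=(z>.188)&(z<.2)&(abs(W[...,0]-.47)<.09)&(abs(W[...,1]+.23)<.09); print('green top',m.sum(),cv2.minAreaRect(W[m][:,:2].astype(np.float32)*1000),np.median(z[m]))
m=(z>.17)&(z<.184)&(abs(W[...,0]-.59)<.1)&(abs(W[...,1]-.166)<.12); print('rack tops',cv2.minAreaRect(W[m][:,:2].astype(np.float32)*1000))
m=(px<75)&(z>.004)&(z<.04)&(W[...,0]>.3)&(W[...,0]<.65)&(W[...,1]<-.12)&(W[...,1]>-.42)
k,lab,st,_=cv2.connectedComponentsWithStats(m.astype(np.uint8)); m=lab==1+st[1:,4].argmax(); print('scale',cv2.minAreaRect(W[m][:,:2].astype(np.float32)*1000))
E
```

```text
time_s: 16.92
tool_pos: [0.4725, -0.2281, 0.1616]
tool_rot: [180.0, 0.0, 18.7]
force: [0.8, 0.3, -0.6]
grip_width: 0.0866
grasp_force: 0.0
time_s: 17.92
tool_pos: [0.4742, -0.474, 0.3115]
tool_rot: [180.0, -0.0, 18.7]
force: [1.5, -0.8, 0.7]
grip_width: 0.0872
grasp_force: 0.0
time_s: 18.3
tool_pos: [0.4703, -0.5595, 0.3096]
tool_rot: [-179.9, 0.1, 18.5]
force: [-0.2, 0.7, -0.3]
grip_width: 0.0869
grasp_force: 0.0
green top 657 ((474.82733154296875, -226.5663604736328), (97.90715789794922, 49.980403900146484), 18.868017196655273) 0.19494718822481694
rack tops ((592.338623046875, 165.74017333984375), (103.0650405883789, 155.9741973876953), 5.140631198883057)
scale ((480.4660339355469, -254.1554718017578), (138.486083984375, 186.8059844970703), 19.061782836914062)
```

View pics/s7.png

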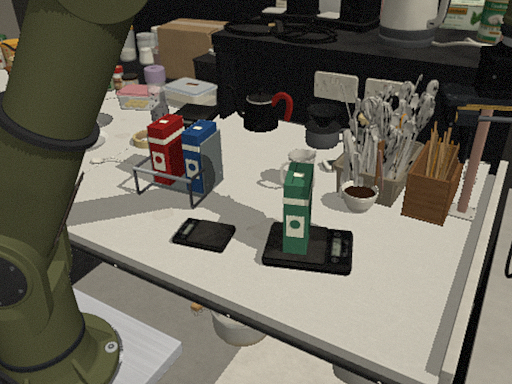

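The green carton stands upright on the plate at (297,208), within about 3 mm of its centre. The scale hasn't moved, red and blue stand in the rack at (185,155), the bowl looks untouched, and the visible part of the jug is where it was. The arm is clear of everything.

```bash
python3 -c "
from cell import env
print(env.sign_off())"
```

```text
the job is handed in; nothing more can be done
None
```

The green carton was tipped onto the rail, gripped, lifted out and set upright within about 3 mm of the centre of the weighing plate; the red and blue cartons still stand in the rack, the scale measured unmoved, the jug and bowl look untouched in the last picture (the jug partly hidden), and the job is handed in at about 18 s.

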